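# Click the batch counter on to its pointer

## Robot

A 6-joint arm with a two-finger parallel gripper is mounted at the origin on a cart in front of the work surface, level with it; the furniture and walls round the work are solid. World frame = base frame: x ahead of the robot, y to its left, z up, the work surface at z = 0. Lengths are in mm, angles in rad, forces in N, time in s.
With the tool pointing down it reaches from about 350 to 775 mm from the base axis. Payload 7.3 kg.
Tool frame: the origin (TCP) lies on the centre line of the jaws, within the pads' length; the fingertips stand 17 mm ahead of it and the grasp point (between the pads) lies 2 mm behind it; z points along the fingers, y is the line along which they close (so a half turn about z gives the same grasp; the last joint's range is limited). The gripper opens to 92 mm and grips with 3 to 60 N. Pads are 19 mm wide; open, the fingers measure 130 mm over their backs; the gripper's body (75 mm by 190 mm) begins 47 mm behind the grasp point.
Start: joints at [1.017, 0.342, 1.524, -0, 1.275, -0.146], TCP at [208.197, 481.972, 243.741] pointing down, gripper open.
Joint ranges: [-2.53, 2.53], [-0.77, 2.02], [0.04, 2.7], [-1, 4.14], [0.28, 2.66], [-3.11, 3.11]. Speed limits (rad/s): [2.57, 2.57, 3.14, 3.14, 3.14, 3.14].

## Interface

Orientations are given as [roll, pitch, yaw] about the fixed x, y, z axes, in that order (R = Rz(yaw) Ry(pitch) Rx(roll)).
In Python, from plant import bot gives the robot as it stands. The module is installed in compiled form; this text tells all that it offers.
- The arm moves only by the shell command python3 -m pendant 'ROWS'. ROWS is JSON, a list of rows, each a list of 3 entries, a list of its own where there are three numbers: the shift along the world's x, y, z as a fraction of full scale, then the turn, a rotation vector about the world's x, y, z as a fraction of full scale, then the opening, from -1 (shut) to 1 (fully open), so that 0 is half open. In form: [[[tx, ty, tz], [rx, ry, rz], claw], ...]. A call has exactly 10 rows; each row shifts and turns the commanded pose from where the row before left it; what a row does not reach is not made up. Full scale, the value 1, is 30 mm for a shift and 0.12 rad for a turn. A row lasts 1/12 s, in which the tool goes at most 41.7 mm and 7.16 degrees, less where a joint would pass 70% of its speed; a pose out of reach is approached as far as the arm can. A call with a number of a shift or a turn outside -1 to 1 is refused whole. A call with a gripper value outside its range is refused whole. The fingers move at their own pace and stop on an object; the grip force is fixed at half the most. Time passes only in rows, so rows that do not move let the fingers close, or fill a call up. It gives the time, the measured TCP pose, the force, the opening and the grip force at its end, in the units of the state.
- bot.get_obs(): the state, without advancing time (a new reading comes with each control period).
- bot.capture(name): name is "scene" or "side" or "wrist"; returns the picture (480x640x3 uint8, blue, green, red); there is no depth.
- bot.camera_params(name): a dict with "fovy" (degrees; the focal length in pixels is half the picture's height over the tangent of half this angle, whatever the lens; pixels are square), "cx", "cy" (the principal point, pixels), "camera_from_world" (4x4, takes a point from world to camera coordinates). Camera axes: x right, y down, z forward; pixel columns grow to the right and rows downward; lengths in mm; the calibration is good to about 2 mm. A picture is of the moment at which its call begins: read the wrist's pose just before it. camera_params takes no time and is no camera call; for the wrist camera it gives the pose at the moment of the call.
- bot.close_job(): hands the job in; it is judged then, once.
The state is a dict: "time": time; "joint_positions": joint angles; "dq": joint speeds; "tau": joint torques, N m; "tool_pos": TCP position; "tcp_rot": TCP orientation; "contact_force": force on the tool from outside, world axes, zero at the start; "moment": the same for the moment, N m; "grip_width": finger opening in mm; "finger_force": force on a finger pad.
Only numpy, scipy, OpenCV 4.12 (cv2) and the standard library are available. Lean on these libraries where they do the work, as an engineer would, in place of code of your own. Each camera call takes 0.05 s, during which the arm holds its last target. There are 200 camera calls.

## Task

With a fingertip, flick the teeth of the batch counter's wooden wheel clockwise (seen from above), one click at a time and taking the finger off the wheel after each click, until the tooth with the upright stud stands at the black pointer on the cap. Do not click past the pointer, and do not lift the counter, push it away or disturb the other things on the worktop.

Things in the scene. Friction and masses are not known exactly. Their poses are not given: they have to be found in the camera images.
- counter: The batch counter, a heavy (about 2 kg) loose device on a rubber pad: square dark steel foot 124x124 mm, 12 mm high; a column 60 mm across; a horizontal wooden wheel; over it a fixed steel cap 70 mm across, top 61 mm above the worktop (black arrow on it 63 mm). Origin: centre of the underside, z up. The arrow (the pointer) points along the body's -x, towards the robot within 0.3 rad.
- axis (a point): On the wheel's upright axis (above the counter's origin), 46 mm above the worktop, at mid-thickness of the wheel. The wheel is 12 mm thick (40 to 52 mm above the worktop): a disc of 37 mm radius with 8 straight teeth every 45 degrees, 10 mm wide, reaching 72 mm from the axis. Their outer 35 mm is free from above, with 28 mm of air beneath, down to the foot. At rest one tooth stands at the pointer.
- wheel (a joint): Turn of the wheel in rad, growing clockwise seen from above; 0 = studded tooth rests at the pointer, at value v it stands at angle pi - v in the counter's frame. A click is pi/4; it starts 3 or 4 clicks short (-2.36 or -3.14). A spring ratchet resists with about 2 N at the tooth; after some 32 degrees it snaps on to the new click. Let go sooner, it springs back. Anticlockwise it locks.
- stud (a point): Top of the upright steel stud, 16 mm in diameter and 14 mm high, on the top of the marked tooth, 62 mm from the wheel's axis, 66 mm above the worktop. The other seven teeth are bare.
- pointer (a point): Tip of the black arrow on the cap, 36 mm from the axis, 61 mm above the worktop.
- tuna_tin: Bystander: round tin, 86 mm in diameter, 40 mm high, beside the counter on its right. Origin: centre of the underside.
- butter_pack: Bystander: flat butter pack 73x102x37 mm beside the counter on its left. Origin: centre of the underside.
- mug: Bystander: spotted mug 82 mm wide, 117 mm with its handle, 91 mm high, near the front edge on the left. Origin: underside.
- teaspoon: Bystander: teaspoon 132 mm long, 9 mm high, lying in front of the counter. Origin: centre of the underside.
- salt_shaker: Bystander: salt shaker 44 mm wide, 90 mm high, behind on the left. Origin: centre of the underside.
- jar_honey: Bystander: honey jar 58 mm wide, 90 mm high, close behind the counter. Origin: centre of the underside.

How it is judged (in metres and radians):
On the way, in this order (a step that is already met when the one before it is completed fails the run):
1. the wheel rests two clicks short of the pointer with no finger on it (value of joint wheel between -1.72 and -1.42 rad and contact force between each of the arm, the fingers and counter below 0.3 N), for 0.2 s.
2. the wheel rests one click short of the pointer with no finger on it (value of joint wheel between -0.935 and -0.635 rad and contact force between each of the arm, the fingers and counter below 0.3 N), for 0.2 s.
At the end, for the whole second after the job is handed in: The wheel rests with the studded tooth at the pointer (within 0.15 rad, about 8 degrees), having stopped without a finger on it two clicks and one click before; the counter stands flat and at rest on the worktop (value of joint wheel between -0.15 and 0.15 rad and velocity of joint wheel between -0.1 and 0.1 rad/s and height (world z) of counter below 0.004 m and angle between counter's own z axis and vertical below 0.05 rad and linear speed of counter below 0.02 m/s); the robot touches nothing.
It fails at once if the wheel is clicked past the pointer (value of joint wheel above 0.6 rad).
It fails at once if the ratchet is forced back, anticlockwise, beyond where the wheel can start (value of joint wheel below -3.5 rad).
It fails at once if the counter is lifted or tipped (height (world z) of counter above 0.006 m or angle between counter's own z axis and vertical above 0.12 rad).
It fails at once if the counter is pushed more than 30 mm away (distance of counter from where it was at the start of the episode above 0.03 m).
It fails at once if a bystander is moved more than 20 mm, or lifted (distance of any of tuna_tin, butter_pack, mug, teaspoon, salt_shaker, jar_honey from where it was at the start of the episode above 0.02 m).
It also fails if it takes over 61 s, if anything falls off the work surface, if the arm or the gripper's body presses on something with over 40 N, if the wrist force passes 120 N, or if a joint passes its speed limit or range.

## Working session

There is one attempt and no reset: what is moved stays moved. The work goes in short steps, Python scripts to look and compute and a shell command to move; the robot and the scene stay as the last step left them, time stands still between calls to the robot, and variables do not carry over. Pictures are saved under pics/ and viewed, at most 10 in all, crops included, and the job is handed in when it is done.

```bash
mkdir -p pics; python3 - <<'E'
from plant import bot
import cv2
o=bot.get_obs();print(o)
for n in("scene","side"):
    cv2.imwrite(f"pics/{n}0.png",bot.capture(n));p=bot.camera_params(n);print(n,p)
E
```

```text
{'time': 0.0, 'joint_positions': array([ 1.01699232e+00,  3.42707883e-01,  1.52502738e+00, -1.61499711e-05,
        1.27538629e+00, -1.46002465e-01]), 'dq': array([-0.00055442,  0.00133393,  0.00049803,  0.00019257,  0.0020814 ,
       -0.00026722]), 'tau': array([-6.71018061e-04, -4.31241095e+01, -2.44222122e+01,  7.16894190e-02,
        5.60329249e-02, -1.20564837e-04]), 'tool_pos': array([207.99204779, 481.62406608, 243.04902524]), 'tcp_rot': array([-3.14007777e+00, -2.07152366e-04,  2.73379567e+00]), 'contact_force': array([ 0.53851176, -0.42653678,  0.88720812]), 'moment': array([-0.00322446, -0.0026746 ,  0.03543924]), 'finger_force': 0.0, 'grip_width': 91.74868167193156}
scene {'fovy': 57.908652320107635, 'cx': 316.4594163226981, 'cy': 234.7933347130056, 'camera_from_world': array([[ 8.14054590e-01, -5.80770977e-01,  4.49403706e-03,
        -3.25353904e+02],
       [-3.33311939e-01, -4.73505156e-01, -8.15288917e-01,
         3.29545622e+02],
       [ 4.75624091e-01,  6.62191769e-01, -5.79036947e-01,
         5.46228398e+02],
       [ 0.00000000e+00,  0.00000000e+00,  0.00000000e+00,
         1.00000000e+00]])}
side {'fovy': 52.07663262726276, 'cx': 320.03190992401716, 'cy': 245.09188250398887, 'camera_from_world': array([[-9.99518381e-01, -3.10146362e-02, -1.04808332e-03,
         5.11071017e+02],
       [-1.25993755e-02,  4.36445793e-01, -8.99642332e-01,
         7.81752765e+00],
       [ 2.83595112e-02, -8.99195842e-01, -4.36626358e-01,
         1.09264478e+03],
       [ 0.00000000e+00,  0.00000000e+00,  0.00000000e+00,
         1.00000000e+00]])}
```

View pics/scene0.png

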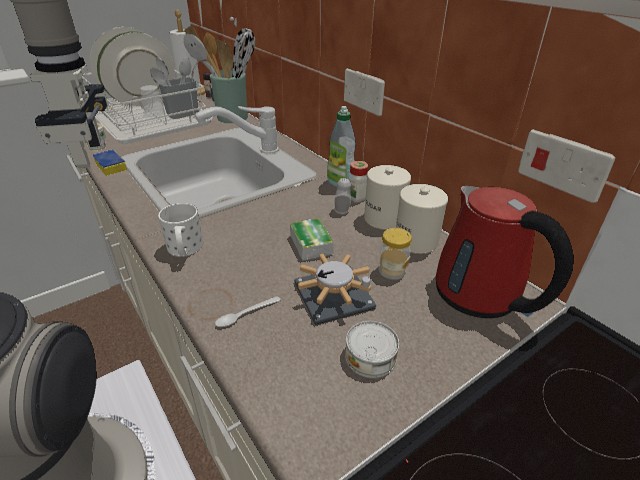

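View pics/side0.png

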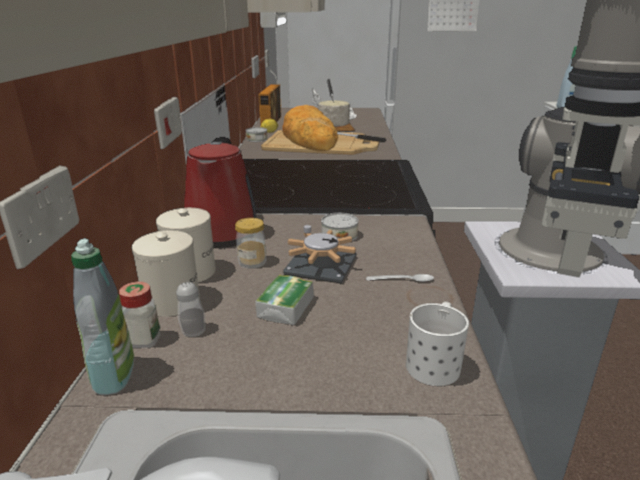

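The scene view shows the counter's cap at about (335,273), with the arrow pointing left and the stud near (366,284). In the side view the cap is at (322,241) and the stud near (308,231). I'll enlarge both.

```bash
cat > h.py <<'E'
import numpy as np,cv2
from plant import bot
def cam(n):
    p=bot.camera_params(n);return p,240/np.tan(np.radians(p['fovy']/2))
def ray(n,u,v,z,c=None):
    p,f=c or cam(n);T=p['camera_from_world'];R=T[:3,:3];o=-R.T@T[:3,3]
    d=R.T@np.array([(u-p['cx'])/f,(v-p['cy'])/f,1]);return o+d*(z-o[2])/d[2]
def proj(n,P,c=None):
    p,f=c or cam(n);q=p['camera_from_world']@np.append(P,1);return np.array([p['cx']+f*q[0]/q[2],p['cy']+f*q[1]/q[2]])
E
python3 - <<'E'
from h import *
a=cv2.imread('pics/scene0.png')[245:330,285:405];b=cv2.imread('pics/side0.png')[215:290,270:370]
cv2.imwrite('pics/c.png',np.vstack([cv2.resize(a,(600,425)[:2],interpolation=3)[:340],cv2.resize(b,(600,450),interpolation=3)[:250]]))
for n,l in(("scene",[("cap",335,273,61),("stud",366,281,66),("tin",371,343,40),("jar",396,238,90),("butter",311,238,37),("spoonL",219,322,3),("spoonR",279,299,3),("mug",179,212,91)]),("side",[("cap",322,241,61),("stud",308,229,66),("tin",340,222,40),("jar",250,226,90),("butter",288,292,37),("spL",370,278,3),("spR",433,278,3)])):
    for k,u,v,z in l: print(n,k,ray(n,u,v,z).round())
E
```

```text
scene cap [503.  86.  61.]
scene stud [532.  32.  66.]
scene tin [461. -65.  40.]
scene jar [644.  75.  90.]
scene butter [550. 231.  37.]
scene spoonL [292. 152.   3.]
scene spoonR [412. 141.   3.]
scene mug [332. 408.  91.]
side cap [504. 104.  61.]
side stud [535.  56.  66.]
side tin [467. -43.  40.]
side jar [648.  99.  90.]
side butter [559. 262.  37.]
side spL [408. 149.   3.]
side spR [284. 145.   3.]
```

View pics/c.png

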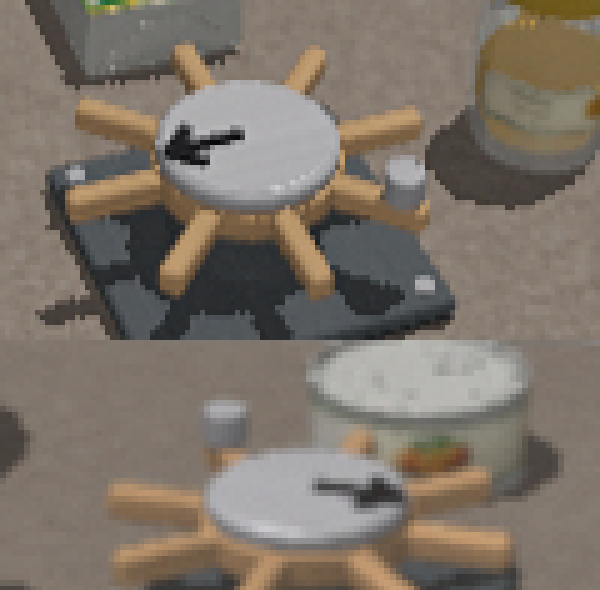

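The stud is right and to the rear of the axis, at about -60° in the world. The arrow points at about 165°, so the wheel is 3 clicks short. The two views disagree by up to 20 mm in y, so I'll look with the wrist camera from above.

```bash
python3 -m pendant '[[[0.5,-0.9,0],[0,0,0],-1],[[0.5,-0.9,0],[0,0,0],-1],[[0.5,-0.9,0],[0,0,0],-1],[[0.5,-0.9,0],[0,0,0],-1],[[0.5,-0.9,0],[0,0,0],-1],[[0.5,-0.9,0],[0,0,0],-1],[[0.5,-0.9,0],[0,0,0],-1],[[0.5,-0.9,0],[0,0,0],-1],[[0.5,-0.9,0],[0,0,0],-1],[[0.5,-0.9,0],[0,0,0],-1]]'
python3 - <<'E'
from h import *
p=bot.camera_params("wrist");T=p['camera_from_world'];R=T[:3,:3];o=bot.get_obs()
print(o['tool_pos'],o['tcp_rot'],o['joint_positions'],"cam",-R.T@T[:3,3],R[2],p['fovy'],proj("wrist",[503,95,61]))
E
```

```text
time: 0.93
tool_pos: [358.4, 210.5, 243.6]
tcp_rot: [-3.141, -0.0, 2.734]
contact_force: [0.4, -0.0, 0.3]
grip_width: 29.5
finger_force: 0.0
[358.43323393 210.52404067 243.58974764] [-3.14143976e+00 -2.92388555e-04  2.73391693e+00] [ 3.46153787e-01  1.40651142e-01  1.79661263e+00  9.49476945e-05
  1.20464669e+00 -8.17000851e-01] cam [286.34078762 243.11594776 384.59085691] [ 0.26948307 -0.1157728  -0.95602067] 65.86202835590863 [275.65820261 379.67779692]
```

```bash
python3 - <<'E'
from h import *
cv2.imwrite('pics/w1.png',bot.capture("wrist"))
E
```

```text
(no output)
```

View pics/w1.png

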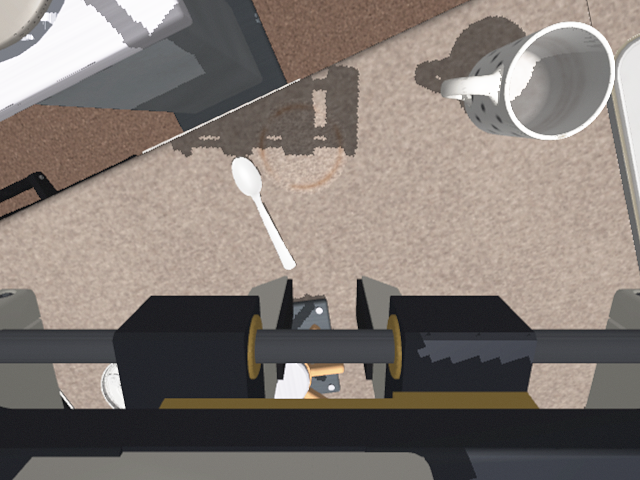

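Wrist view: the counter lies under the gripper at (310,370), hidden by it. The free image area is rows 0–280 and shows the spoon at (265,210) and the mug. I'll shift by about (+150,-50).

```bash
python3 -m pendant '[[[0.7,-0.3,0],[0,0,0],-1],[[0.7,-0.3,0],[0,0,0],-1],[[0.7,-0.3,0],[0,0,0],-1],[[0.7,-0.3,0],[0,0,0],-1],[[0.7,-0.3,0],[0,0,0],-1],[[0.7,-0.3,0],[0,0,0],-1],[[0.7,-0.3,0],[0,0,0],-1],[[0,0,0],[0,0,0],-1],[[0,0,0],[0,0,0],-1],[[0,0,0],[0,0,0],-1]]'
python3 - <<'E'
from h import *
np.save('wc.npy',np.array([cam("wrist")],dtype=object),allow_pickle=True)
cv2.imwrite('pics/w2.png',bot.capture("wrist"))
E
```

```text
time: 1.82
tool_pos: [504.4, 149.2, 243.3]
tcp_rot: [-3.141, -0.001, 2.734]
contact_force: [-0.2, 1.6, -0.8]
grip_width: 0.7
finger_force: 0.0
```

View pics/w2.png

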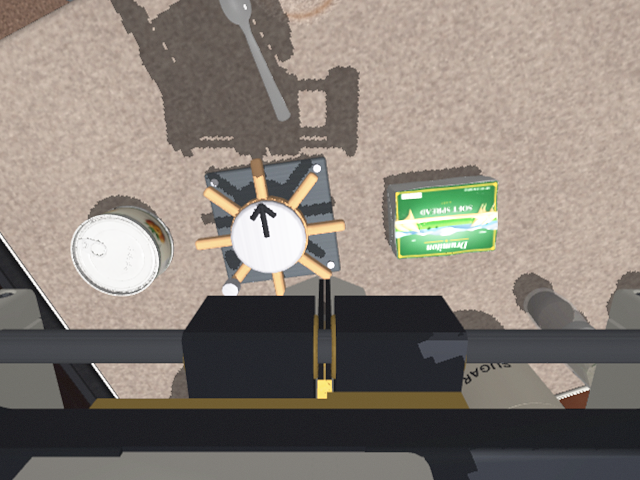

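The counter is clear: cap centre (269,237), arrow tip (263,204), stud top (230,290). Opposite tooth tips are at (257,161)/(281,292), (316,176)/stud, and (198,244)/(343,226).

```bash
python3 - <<'E'
from h import *
c=tuple(np.load('wc.npy',allow_pickle=True)[0])
im=cv2.imread('pics/w2.png');hsv=cv2.cvtColor(im,cv2.COLOR_BGR2HSV)
m=((hsv[...,1]<40)&(hsv[...,2]>150)).astype(np.uint8);m[:, :220]=0;m[:190]=0;m[285:]=0;m[:,320:]=0
m=cv2.morphologyEx(m,cv2.MORPH_OPEN,np.ones((7,7)))
k=max(cv2.findContours(m,0,1)[0],key=cv2.contourArea);(u,v),s,_=cv2.fitEllipse(cv2.convexHull(k));print("cap px",u,v,s)
C=ray("wrist",u,v,61,c);print("axis",C)
for n,a,b,z in [("tip",263,204,63),("stud",230,290,66)]+[("t",a,b,52) for a,b in((257,161),(316,176),(343,226),(328,277),(198,244),(207,191))]+[("tin",115,253,40),("butter",446,217,37),("foot",213,183,12),("foot",318,169,12),("foot",331,265,12)]:
    P=ray("wrist",a,b,z,c);d=P-C;print(n,P.round(),"r",np.hypot(*d[:2]).round(),"ang",np.degrees(np.arctan2(d[1],d[0])).round(1)%360)
for n in("scene","side"):print(n,proj(n,[C[0],C[1],61]))
E
```

```text
cap px 267.9047546386719 237.01473999023438 (71.07781219482422, 75.59366607666016)
axis [505.49063059  94.29103215  61.        ]
tip [476. 104.  63.] r 31.0 ang 161.5
stud [537.  40.  66.] r 63.0 ang 300.4
t [440. 114.  52.] r 68.0 ang 163.4
t [473. 156.  52.] r 70.0 ang 117.6
t [526. 161.  52.] r 69.0 ang 73.2
t [567. 128.  52.] r 70.0 ang 28.4
t [488.  28.  52.] r 69.0 ang 254.9
t [446.  60.  52.] r 68.0 ang 209.9
tin [465. -57.  40.] r 157.0 ang 255.2
butter [561. 255.  37.] r 170.0 ang 71.0
foot [443.  55.  12.] r 74.0 ang 212.2
foot [472. 158.  12.] r 72.0 ang 117.5
foot [572. 130.  12.] r 75.0 ang 28.0
scene [333.33375582 270.33747954]
side [321.43103243 239.03424484]
```

```bash
python3 -m pendant '[[[-0.305,-0.765,0],[0,0,-0.427],-1],[[-0.305,-0.765,0],[0,0,-0.427],-1],[[-0.305,-0.765,0],[0,0,-0.427],-1],[[-0.305,-0.765,0],[0,0,-0.427],-1],[[-0.305,-0.765,0],[0,0,-0.427],-1],[[0,0,-0.9],[0,0,0],-1],[[0,0,-0.9],[0,0,0],-1],[[0,0,-0.9],[0,0,0],-1],[[0,0,-0.9],[0,0,0],-1],[[0,0,0],[0,0,0],-1]]'
python3 - <<'E'
from h import *
cv2.imwrite('pics/s2.png',cv2.resize(bot.capture("scene")[170:380,240:440],(760,798),interpolation=3)[:600])
E
```

```text
time: 2.7
tool_pos: [455.8, 35.0, 132.1]
tcp_rot: [-3.137, -0.007, 2.478]
contact_force: [-0.6, -0.0, 0.6]
grip_width: 0.3
finger_force: 0.0
```

View pics/s2.png

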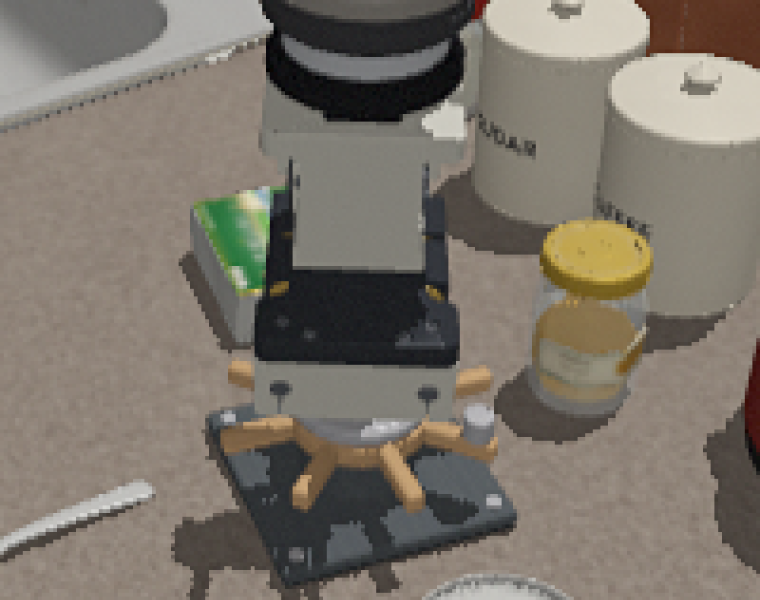

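The gripper stands over the gap between the two front-right teeth (tips at about (305,495) and (410,495) in the crop), and nothing has been touched. Now I'll descend.

```bash
python3 -m pendant '[[[0,0,-0.5],[0,0,0],-1],[[0,0,-0.5],[0,0,0],-1],[[0,0,-0.5],[0,0,0],-1],[[0,0,-0.5],[0,0,0],-1],[[0,0,-0.3],[0,0,0],-1],[[0,0,-0.3],[0,0,0],-1],[[0,0,0],[0,0,0],-1],[[0,0,0],[0,0,0],-1],[[0,0,0],[0,0,0],-1],[[0,0,0],[0,0,0],-1]]'
python3 - <<'E'
from h import *
for a in(232,221,209,198,187,176,164,153,142,131,120,108,97):print(a,[round(505.5+76*np.cos(np.radians(a)),1),round(94.3+76*np.sin(np.radians(a)),1)])
E
```

```text
time: 3.58
tool_pos: [460.0, 34.2, 58.5]
tcp_rot: [3.141, 0.001, 2.478]
contact_force: [-0.3, 0.1, 0.0]
grip_width: 0.4
finger_force: 0.0
232 [np.float64(458.7), np.float64(34.4)]
221 [np.float64(448.1), np.float64(44.4)]
209 [np.float64(439.0), np.float64(57.5)]
198 [np.float64(433.2), np.float64(70.8)]
187 [np.float64(430.1), np.float64(85.0)]
176 [np.float64(429.7), np.float64(99.6)]
164 [np.float64(432.4), np.float64(115.2)]
153 [np.float64(437.8), np.float64(128.8)]
142 [np.float64(445.6), np.float64(141.1)]
131 [np.float64(455.6), np.float64(151.7)]
120 [np.float64(467.5), np.float64(160.1)]
108 [np.float64(482.0), np.float64(166.6)]
97 [np.float64(496.2), np.float64(169.7)]
```

```bash
python3 -m pendant '[[[0,0,-0.2],[0,0,0],-1],[[0,0,0],[0,0,0],-1],[[-0.09,0.085,0],[0,0,-0.41],-1],[[-0.09,0.085,0],[0,0,-0.41],-1],[[-0.09,0.085,0],[0,0,-0.41],-1],[[-0.09,0.085,0],[0,0,-0.41],-1],[[-0.075,0.11,0],[0,0,-0.41],-1],[[-0.075,0.11,0],[0,0,-0.41],-1],[[-0.075,0.11,0],[0,0,-0.41],-1],[[-0.075,0.11,0],[0,0,-0.41],-1]]'
python3 -m pendant '[[[-0.05,0.11,0],[0,0,-0.41],-1],[[-0.05,0.11,0],[0,0,-0.41],-1],[[-0.05,0.11,0],[0,0,-0.41],-1],[[-0.05,0.11,0],[0,0,-0.41],-1],[[-0.025,0.12,0],[0,0,-0.41],-1],[[-0.025,0.12,0],[0,0,-0.41],-1],[[-0.025,0.12,0],[0,0,-0.41],-1],[[-0.025,0.12,0],[0,0,-0.41],-1],[[0,0,0],[0,0,0],-1],[[0,0,0],[0,0,0],-1]]'
python3 - <<'E'
from h import *
a=bot.capture("scene")[230:330,280:400];b=bot.capture("side")[210:290,270:366];w=bot.capture("wrist")
cv2.imwrite('pics/v1.png',np.vstack([np.hstack([cv2.resize(a,(400,333),interpolation=3),cv2.resize(b,(400,333),interpolation=3)]),cv2.resize(w,(800,600))[100:367]]))
E
```

```text
time: 4.42
tool_pos: [440.3, 57.4, 51.9]
tcp_rot: [3.14, 0.001, 2.081]
contact_force: [1.7, -1.6, -1.4]
grip_width: 0.7
finger_force: 1.2
time: 5.25
tool_pos: [430.6, 85.3, 51.7]
tcp_rot: [-3.142, 0.0, 1.692]
contact_force: [0.2, -0.5, 0.3]
grip_width: 0.1
finger_force: 0.0
```

View pics/v1.png

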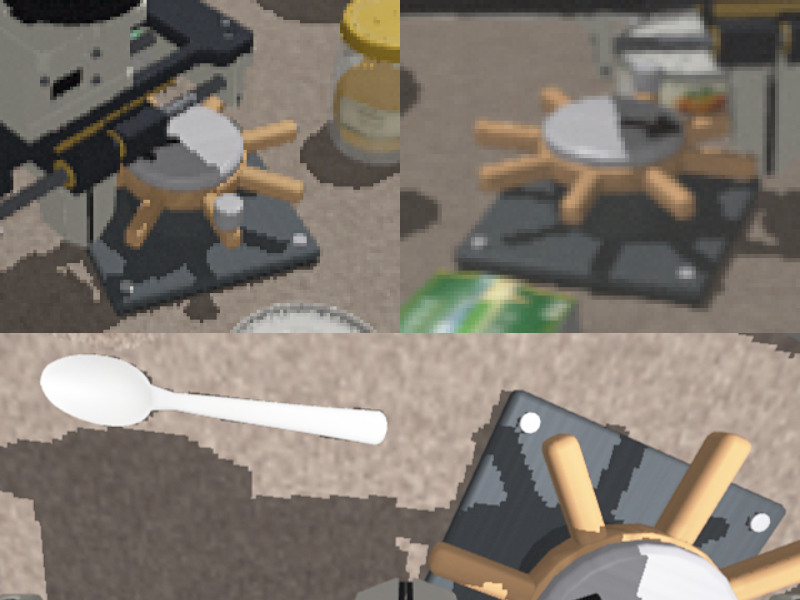

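The stud now stands at the right-front tooth (scene crop (230,205)): one click made, and the finger is mid-gap with no force. I'll rest, then sweep the next click.

```bash
python3 -m pendant '[[[0,0,0],[0,0,0],-1],[[0,0,0],[0,0,0],-1],[[0,0.122,0],[0,0,-0.41],-1],[[0,0.122,0],[0,0,-0.41],-1],[[0,0.122,0],[0,0,-0.41],-1],[[0,0.122,0],[0,0,-0.41],-1],[[0.02,0.13,0],[0,0,-0.41],-1],[[0.02,0.13,0],[0,0,-0.41],-1],[[0.02,0.13,0],[0,0,-0.41],-1],[[0.02,0.13,0],[0,0,-0.41],-1]]'
python3 -m pendant '[[[0.045,0.11,0],[0,0,-0.41],-1],[[0.045,0.11,0],[0,0,-0.41],-1],[[0.045,0.11,0],[0,0,-0.41],-1],[[0.045,0.11,0],[0,0,-0.41],-1],[[0.065,0.1,0],[0,0,-0.41],-1],[[0.065,0.1,0],[0,0,-0.41],-1],[[0.065,0.1,0],[0,0,-0.41],-1],[[0.065,0.1,0],[0,0,-0.41],-1],[[0,0,0],[0,0,0],-1],[[0,0,0],[0,0,0],-1]]'
python3 - <<'E'
from h import *
a=bot.capture("scene")[230:330,280:400];b=bot.capture("side")[210:290,270:366];w=bot.capture("wrist")
cv2.imwrite('pics/v2.png',np.vstack([np.hstack([cv2.resize(a,(400,333),interpolation=3),cv2.resize(b,(400,333),interpolation=3)]),cv2.resize(w,(800,600))[100:367]]))
E
```

```text
time: 6.23
tool_pos: [433.2, 115.2, 51.7]
tcp_rot: [3.141, 0.001, 1.295]
contact_force: [0.9, -2.4, 0.3]
grip_width: 0.2
finger_force: 1.1
time: 7.07
tool_pos: [446.2, 140.6, 51.7]
tcp_rot: [3.142, 0.0, 0.905]
contact_force: [-0.1, -0.1, 0.3]
grip_width: 0.6
finger_force: 0.0
```

View pics/v2.png

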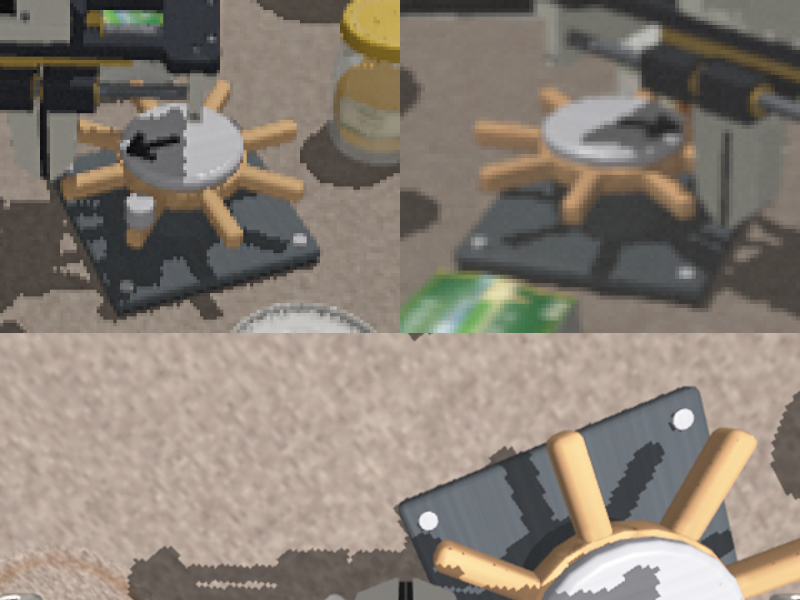

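The stud is now one tooth before the pointer (scene crop (140,210)), and there is no force on the finger. Last click next, then straight outward and up.

```bash
python3 -m pendant '[[[0,0,0],[0,0,0],-1],[[0,0,0],[0,0,0],-1],[[0.083,0.088,0],[0,0,-0.41],-1],[[0.083,0.088,0],[0,0,-0.41],-1],[[0.083,0.088,0],[0,0,-0.41],-1],[[0.083,0.088,0],[0,0,-0.41],-1],[[0.1,0.07,0],[0,0,-0.41],-1],[[0.1,0.07,0],[0,0,-0.41],-1],[[0.1,0.07,0],[0,0,-0.41],-1],[[0.1,0.07,0],[0,0,-0.41],-1]]'
python3 -m pendant '[[[0.12,0.055,0],[0,0,-0.41],-1],[[0.12,0.055,0],[0,0,-0.41],-1],[[0.12,0.055,0],[0,0,-0.41],-1],[[0.12,0.055,0],[0,0,-0.41],-1],[[0.118,0.026,0],[0,0,-0.41],-1],[[0.118,0.026,0],[0,0,-0.41],-1],[[0.118,0.026,0],[0,0,-0.41],-1],[[0.118,0.026,0],[0,0,-0.41],-1],[[0,0,0],[0,0,0],-1],[[0,0,0],[0,0,0],-1]]'
python3 -m pendant '[[[0,0,0.3],[0,0,0],-1],[[0,0,0.5],[0,0,0],-1],[[0,0,0.7],[0,0,0],-1],[[0,0,0.8],[0,0,0],-1],[[0,0,0.8],[0,0,0],-1],[[0,0,0.8],[0,0,0],-1],[[0,0,0.5],[0,0,0],-1],[[0,0,0],[0,0,0],-1],[[0,0,0],[0,0,0],-1],[[0,0,0],[0,0,0],-1]]'
python3 - <<'E'
from h import *
a=bot.capture("scene")[200:370,220:424];b=bot.capture("side")[190:330,230:398]
cv2.imwrite('pics/v3.png',np.hstack([cv2.resize(a,(400,333),interpolation=3),cv2.resize(b,(400,333),interpolation=3)]))
E
```

```text
time: 8.05
tool_pos: [467.5, 159.3, 51.6]
tcp_rot: [-3.141, 0.002, 0.508]
contact_force: [-2.2, -2.7, 0.9]
grip_width: 0.7
finger_force: 1.1
time: 8.88
tool_pos: [496.7, 169.3, 51.6]
tcp_rot: [3.141, 0.0, 0.118]
contact_force: [-0.1, -0.3, 0.1]
grip_width: 0.3
finger_force: 0.0
time: 9.72
tool_pos: [496.0, 169.2, 183.0]
tcp_rot: [3.141, 0.002, 0.116]
contact_force: [-0.1, -0.6, 0.5]
grip_width: 0.4
finger_force: 0.0
```

View pics/v3.png

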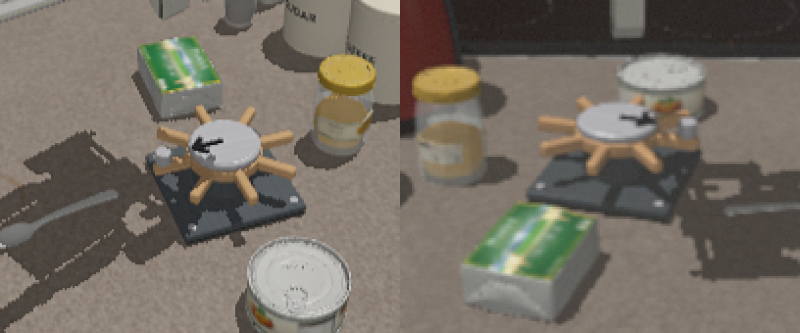

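The stud stands at the arrow tip in both views (scene crop (162,157), side crop (688,128)). The other things are undisturbed and the arm is clear.

```bash
python3 -c "
from plant import bot
print(bot.close_job())"
```

```text
the job is handed in; nothing more can be done
None
```

I made three single clicks with the finger clear of the wheel after each. The studded tooth now stands at the pointer, nothing else looks disturbed, and the job is handed in (no verdict was shown).

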